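# Salt shaker from the rack, tipped over the pan

## Task

Take the glass salt shaker with the grey pierced cap out of its slanted wooden rack, bring it over the frying pan and tip it there, cap slanting well down (about 40 degrees below level, or steeper), as for salting; finish while still holding it so, still, the cap a hand's breadth above the middle of the pan. The glass is thin: grip it lightly, with 40 N at most, and do not turn the cap below level before it is over the pan. Leave the two spice jars in the rack, and leave the pan and the kitchen timer where they stand. At the end the shaker touches nothing but the gripper.

Things in the scene. Friction and masses are not known exactly. Their poses are not given: they have to be found in the camera images.
- shaker: Salt shaker, 90 mm tall, 0.1 kg: clear glass body (44 mm across low down, about 37 mm at 55 mm from the foot), domed grey pierced cap (34 mm wide, 66-90 mm up). Origin: centre of its foot; z runs from foot to cap. Lies foot first in a bore of the rack, z rising 20-35 degrees above level (it droops), its upper 54 mm sticking out. Best gripped across the glass 55 mm up, square to its axis.
- shaker_cap (a point): Middle of the pierced top of the shaker's cap: 90 mm from the foot along its z axis.
- rack: Fixed wooden rack, 256 mm (its x) by 115 mm, 85 mm high. Origin: centre of its underside. Slanted block with 3 bores at x = -78, 0, 78 mm, each 46 mm wide, 36 mm deep; centre of the bore's floor at y = 0, z = 47 mm; the bores open towards +y (the side where the caps stick out), rising 35 degrees above level. Things are drawn out along the bore.
- pan: Black frying pan, 211 mm wide, 337 mm long with its handle, rim 50 mm above the worktop, handle up to 66 mm. Origin: on the underside in the middle of its whole length; the bowl's centre lies 63 mm along its +y, the handle points along -y (roughly to the robot's left).
- pan_mid (a point): Middle of the pan's bowl, on its inner floor, 6 mm above the worktop.
- jar_green: Spice jar with a green label and black cap, 41 mm in diameter, 105 mm tall; origin at its foot, z along it to the cap. Rests in another bore of the rack, drooping a little. Stays there.
- jar_orange: Spice jar with an orange-red and white label and dark cap, 41 mm in diameter, 105 mm tall; origin at its foot, z along it to the cap. Rests in another bore of the rack, drooping a little. Stays there.
- timer: Kitchen timer, red top on a white dial, 73 mm wide, 59 mm tall; stands to the right of the rack. Origin at the centre of its underside. Not to be moved.

How it is judged:
By the outcome, as a careful person would: the job done as asked, in the order asked, and still so for the second after the job is handed in, while the arm keeps its last pose, push and grip.
It also fails if it takes over 45 s, if anything falls off the work surface, if the arm or the gripper's body presses on something with over 40 N, if the wrist force passes 120 N, or if a joint passes its speed limit or range.

## Robot

A 6-joint arm with a two-finger parallel gripper is mounted at the origin on a cart in front of the work surface, level with it; the furniture and walls round the work are solid. World frame = base frame: x ahead of the robot, y to its left, z up, the work surface at z = 0. Lengths are in mm, angles in rad, forces in N, time in s.
With the tool pointing down it reaches from about 275 to 1000 mm from the base axis. Payload 8.4 kg.
Tool frame: the origin (TCP) lies at the very end of the fingers, on their centre line; the grasp point (between the pads) lies 19 mm behind it; z points along the fingers, y is the line along which they close (so a half turn about z gives the same grasp; the last joint's range is limited). The gripper opens to 85 mm and grips with 20 to 120 N. Pads are 22 mm wide; open, the fingers measure 114 mm over their backs; the gripper's body (76 mm by 85 mm) begins 54 mm behind the grasp point. The pads swing forward as they close: fully open they stand 13 mm farther back than shut.
Start: joints at [-1.335, 0.353, 1.633, -0, 1.155, -0.002], TCP at [147.227, -607.414, 231.281] pointing down, gripper open.
Joint ranges: [-2.63, 2.63], [-0.92, 2.1], [0.06, 2.66], [-1.3, 4.44], [0, 2.69], [-3.02, 3.02]. Speed limits (rad/s): [2.22, 2.22, 2.79, 3.14, 3.14, 3.14].

## Interface

Orientations are given as [roll, pitch, yaw] about the fixed x, y, z axes, in that order (R = Rz(yaw) Ry(pitch) Rx(roll)).
In Python, from rig import sensors, grab_frame, camera_params, order gives the robot as it stands. The module is installed in compiled form; this text tells all that it offers.
- The arm moves only by the tool move_arm, never from a script. Its argument "motion" is a list of rows, each a list of 7 numbers: the turn, a rotation vector about the tool's x, y, z in a scale on which 1.0 is 4 rad, then the shift along the tool's x, y, z in fractions of the full range, 1 being 0.75 m, then the finger opening in m, from 0 to 0.0854. A call has 1 to 8 rows; each row is the pose to reach, as a shift and turn from the pose commanded when the call began, along the tool's axes at that moment; what a row does not reach only later rows make up. A row lasts 1/8 s, in which the tool goes at most 62.5 mm and 10.7 degrees, less where a joint would pass 70% of its speed; a pose out of reach is approached as far as the arm can. A shift or turn number past 1, either way, is cut back to 1. A call with a gripper value outside its range is refused whole. The fingers move at their own pace and stop on an object; "grip_force" is the grip in N (left out, the last holds). Time passes only in rows, so rows that repeat a pose let the fingers close. It gives the time, the measured TCP pose, the force, the opening and the grip force at its end, in the units of the state.
- sensors.sense(): the state, without advancing time (a new reading comes with each control period).
- grab_frame(name): name is "scene" or "top"; returns (picture, depth): 420x560x3 uint8, red, green, blue; 420x560 float32, mm along the optical axis (not along the pixel's ray), 0 where there is no reading.
- camera_params(name): a dict with "camera_matrix" (3x3 intrinsics, pixels), "world_from_camera" (4x4, takes a point from camera to world coordinates). Camera axes: x right, y down, z forward; pixel columns grow to the right and rows downward; lengths in mm; the calibration is good to about 2 mm. A picture is of the moment at which its call begins. camera_params takes no time and is no camera call.
- order.sign_off(): hands the job in; it is judged then, once.
The state is a dict: "clock": time; "qpos": joint angles; "qvel": joint speeds; "joint_efforts": joint torques, N m; "eef_pos": TCP position; "tcp_rot": TCP orientation; "contact_force": force on the tool from outside, world axes, zero at the start; "wrist_torque": the same for the moment, N m; "opening": opening from 0.0 (shut) to 1.0 (fully open); "grasp_force": force on a finger pad.
Only numpy, scipy, OpenCV 4.12 (cv2) and the standard library are available. Lean on these libraries where they do the work, as an engineer would, in place of code of your own. Each camera call takes 0.05 s, during which the arm holds its last target. There are 200 camera calls.

## Working session

There is one attempt and no reset: what is moved stays moved. The work goes in short steps, Python scripts to look and compute and a tool call to move; the robot and the scene stay as the last step left them, time stands still between calls to the robot, and variables do not carry over. Pictures are saved under pics/ and viewed, at most 10 in all, crops included, and the job is handed in when it is done.

Besides the shell and the picture viewer there is one more tool, called after "Request:" as name(argument=value, ...) on one line, values as JSON. move_arm: Moves the arm, as the interface text tells. Its arguments: {"type":"object","properties":{"motion":{"type":"array","items":{"type":"array","items":{"type":"number"}}},"grip_force":{"type":"number"}},"required":["motion"]}

```bash
mkdir -p pics
python3 - <<'E'
from rig import sensors, grab_frame, camera_params
import cv2,numpy as np
for n in("scene","top"):
    p,d=grab_frame(n); cv2.imwrite(f"pics/{n}0.png",p[:,:,::-1]); np.savez(f"{n}0.npz",p=p,d=d)
    c=camera_params(n); print(n,np.round(c["camera_matrix"],1).tolist(),np.round(c["world_from_camera"],3).tolist())
s=sensors.sense(); print(s)
E
```

```text
scene [[396.7, 0.0, 271.0], [0.0, 396.7, 203.8], [0.0, 0.0, 1.0]] [[-0.88, -0.289, 0.377, 103.091], [-0.474, 0.508, -0.719, 706.409], [0.017, -0.812, -0.584, 734.963], [0.0, 0.0, 0.0, 1.0]]
top [[476.8, 0.0, 278.9], [0.0, 476.8, 206.3], [0.0, 0.0, 1.0]] [[0.009, -0.989, 0.15, 372.98], [-1.0, -0.012, -0.018, -79.259], [0.019, -0.149, -0.989, 1075.397], [0.0, 0.0, 0.0, 1.0]]
{'clock': 0.1, 'qpos': array([-1.33540555e+00,  3.53627320e-01,  1.63405039e+00,  1.30594668e-05,
        1.15520354e+00, -2.39190001e-03]), 'qvel': array([ 6.38074135e-04, -1.24837716e-03, -1.05584959e-03, -2.94621856e-03,
       -6.18759429e-04, -1.90249922e-05]), 'joint_efforts': array([-6.20544815e-04, -6.06356192e+01, -3.42821038e+01,  2.79098037e-05,
        3.92645539e-03,  1.09309187e-05]), 'eef_pos': array([ 147.12718614, -606.99761683,  230.61051641]), 'tcp_rot': array([-3.14030408e+00, -1.50231729e-05,  2.37777385e-01]), 'contact_force': array([-0.18594545, -1.04622626,  0.2697953 ]), 'wrist_torque': array([-0.03707754, -0.00887058,  0.04061925]), 'grasp_force': 0.0, 'opening': 0.9994158347856406}
```

View pics/scene0.png

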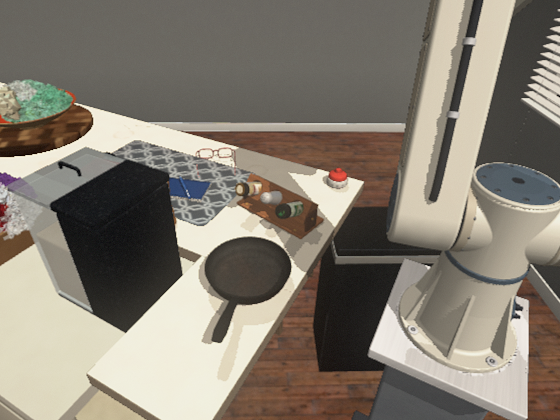

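View pics/top0.png

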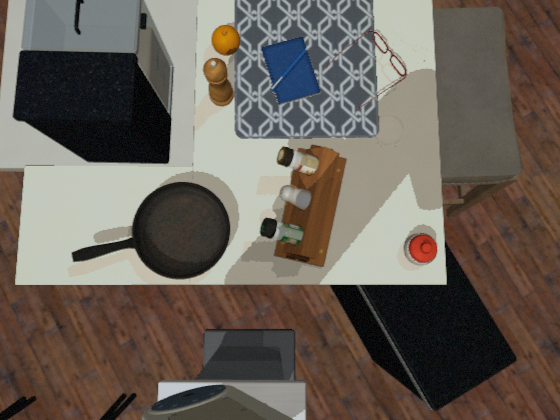

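Top view: the shaker is in the middle bore near (295,196), with its cap to the left. The green jar is at (282,231), the orange one at (298,160), the pan bowl at (181,230) and the timer at (422,249). Next I measure the cap, rack and pan from depth.

```bash
cat > h.py <<'E'
import numpy as np,cv2
from rig import camera_params
def cloud(n,d):
    c=camera_params(n);K=c["camera_matrix"];T=np.array(c["world_from_camera"])
    v,u=np.mgrid[0:d.shape[0],0:d.shape[1]]
    P=np.stack([(u-K[0][2])/K[0][0]*d,(v-K[1][2])/K[1][1]*d,d],-1)
    W=P@T[:3,:3].T+T[:3,3]; W[d<=0]=np.nan; return W
def proj(n,p):
    c=camera_params(n);T=np.linalg.inv(c["world_from_camera"]);q=T[:3,:3]@np.array(p)+T[:3,3];q=np.array(c["camera_matrix"])@q;return q[:2]/q[2]
E
python3 - <<'E'
from h import *
np.set_printoptions(precision=1,suppress=True)
S={}
for n in("top","scene"):
    z=np.load(n+"0.npz");p,d=z["p"],z["d"];W=cloud(n,d)
    hsv=cv2.cvtColor(p,cv2.COLOR_RGB2HSV);H,Sa,V=[hsv[...,i].astype(int) for i in range(3)]
    x,y,zz=W[...,0],W[...,1],W[...,2]
    u0,u1,v0,v1=(250,365,140,275) if n=="top" else (225,325,165,245)
    roi=np.zeros(d.shape,bool);roi[v0:v1,u0:u1]=1
    wood=roi&(H<18)&(Sa>110)&(zz>8)&(zz<95)
    pts=W[wood];r=cv2.minAreaRect(pts[:,:2].astype(np.float32))
    print(n,"wood",len(pts),r,pts[:,2].min(),pts[:,2].max()); print(cv2.boxPoints(r))
    top=wood&(zz>78); 
    if top.sum()>20: print("ridge",top.sum(),cv2.fitLine(W[top][:,:2].astype(np.float32),cv2.DIST_L2,0,.01,.01).ravel())
    grey=roi&(Sa<50)&(zz>40)&(V>60)
    nb,lab,st,ce=cv2.connectedComponentsWithStats(grey.astype(np.uint8))
    for i in range(1,nb):
        if st[i,4]>15:print("grey",st[i],ce[i],np.nanmedian(W[lab==i],0),W[lab==i].min(0),W[lab==i].max(0))
    dark=(zz>3)&(zz<75)&(V<80)
    nb,lab,st,ce=cv2.connectedComponentsWithStats(dark.astype(np.uint8))
    i=None
    for i in range(1,nb):
        if st[i,4]>60:print("dark",st[i],ce[i],np.nanmedian(W[lab==i],0),W[lab==i].min(0),W[lab==i].max(0))
    c=p[v0:v1,u0:u1,::-1]; S[n]=cv2.resize(c,None,fx=3.4,fy=3.4,interpolation=cv2.INTER_CUBIC)
h=min(s.shape[0] for s in S.values())
cv2.imwrite("pics/crop1.png",cv2.resize(np.hstack([cv2.resize(s,(int(s.shape[1]*h/s.shape[0]),h)) for s in S.values()]),(0,0),fx=1,fy=1))
E
```

```text
top wood 3814 ((539.6638793945312, -152.76605224609375), (146.74864196777344, 255.14573669433594), 78.00178527832031) 8.005510403958624 94.98571158149389
[[ 399.6 -198. ]
 [ 649.2 -251.1]
 [ 679.7 -107.5]
 [ 430.1  -54.5]]
ridge 1544 [   1.    -0.2  535.  -172.4]
grey [278 151  25  19 183] [294.6 160.2] [ 618.8 -129.9   94.9] [ 604.9 -145.2   75.7] [641.7 -94.2 104.6]
grey [305 154  10   5  20] [309.6 156.2] [ 632.6 -161.7   81.7] [ 628.8 -171.8   75.2] [ 638.2 -152.    87.7]
grey [301 165  15   8  58] [306.7 168.6] [ 605.3 -153.9   82.3] [ 599.5 -174.    73.8] [ 610.8 -143.2   92.1]
grey [279 185  32  24 477] [295.1 196. ] [ 544.9 -132.4   87.1] [ 522.4 -163.    66.6] [568.7 -96.9 101.6]
grey [260 218  11  21  29] [262.7 229.7] [470.8 -62.   85.1] [455.9 -79.1  74. ] [497.2 -57.7  96.6]
grey [272 221  31  20 313] [285.8 232.2] [ 467.1 -107.8   90.2] [ 452.4 -146.3   76. ] [492.1 -83.2 104.7]
grey [289 224  10   5  30] [293.5 226.1] [ 482.  -128.2   79. ] [ 477.4 -138.4   65.3] [ 487.5 -118.3   88.3]
dark [159  59  10  42 198] [163.8  78.8] [821.9 167.3  37.8] [769.8 165.    3.2] [87
[... 1296 characters left out ...]
3] [1429.5 -328.2   14. ] [1533.  -123.5   48.1]
dark [ 32 121  25   7  61] [ 44.7 123.9] [1596.7 -175.4   47.9] [1567.4 -214.9   42.4] [1613.  -103.7   74.6]
dark [  0 127  28  11 178] [ 10.3 132. ] [1652.4  -60.8   45.2] [1602.4 -108.4   40.8] [1706.1  -17.3   59.7]
dark [  0 128  57  29 772] [ 29.5 145.7] [1506.1  -26.6   42. ] [1441.2 -167.8   12.7] [1584.7   49.    49.6]
dark [304 209  13  23 189] [310.3 220. ] [ 415.5 -131.    42.2] [ 407.8 -193.6    7.4] [ 427.6 -109.9   69.7]
dark [ 205  237   86  106 4768] [245.7 274.5] [473.2 106.4  17.5] [369.5  10.9   3. ] [576.  340.1  71.2]
dark [  82  249   99   74 2133] [135.7 290.9] [642.  315.8  40.4] [638.2 166.3   3. ] [754.  364.3  75. ]
```

View pics/crop1.png

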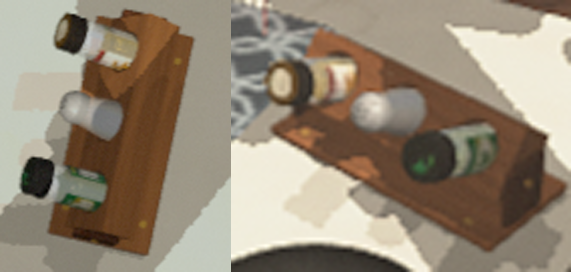

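Run:
```python
from h import *
from scipy.optimize import least_squares
np.set_printoptions(precision=3,suppress=True)
P=[];PR=[]
for n in("top","scene"):
    z=np.load(n+"0.npz");p,d=z["p"],z["d"];W=cloud(n,d)
    hsv=cv2.cvtColor(p,cv2.COLOR_RGB2HSV).astype(int);x,y,zz=np.moveaxis(W,-1,0)
    u0,u1,v0,v1=(275,315,182,212) if n=="top" else (250,290,185,216)
    roi=np.zeros(d.shape,np.uint8);roi[v0:v1,u0:u1]=1
    g=(roi>0)&(hsv[...,1]<60)&(zz>40)
    g=cv2.erode(g.astype(np.uint8),np.ones((3,3)))>0
    q=W[g];P.append(q);print(n,len(q),q.mean(0))
    if n=="top":print("pan handle tip-ish")
    rim=(abs(zz-48)<6)&(hsv[...,2]<110)&(x>340)&(x<600)&(y>-10)&(y<225)
    PR.append(W[rim][:,:2])
def rad(s): return np.interp(s,[0,40,55,66,67,80,86,90],[22,21.5,18.5,17,17,17,14,6])
def fit(A,name):
    def f(t):
        a=np.array([np.cos(t[4])*np.cos(t[3]),np.cos(t[4])*np.sin(t[3]),np.sin(t[4])])
        v=A-t[:3];s=v@a;r=np.linalg.norm(v-np.outer(s,a),axis=1)
        return np.where(s<88,r-rad(s),s-90)
    t=least_squares(f,[530,-170,55,1.36,.5],loss="soft_l1",f_scale=2,x_scale=[10,10,10,.1,.1])
    t=t.x;a=np.array([np.cos(t[4])*np.cos(t[3]),np.cos(t[4])*np.sin(t[3]),np.sin(t[4])])
    print(name,"foot",t[:3],"yaw,el deg",np.degrees(t[3:]),"rms",np.sqrt(np.median(f(t)**2)),"cap",t[:3]+90*a,"g55",t[:3]+55*a)
for A,n in((P[0],"top"),(P[1],"scene"),(np.vstack(P),"both")): fit(A,n)
for R in PR:
    c=least_squares(lambda t:np.hypot(R[:,0]-t[0],R[:,1]-t[1])-t[2],[474,110,103],loss="soft_l1",f_scale=2).x;print("pan",c,len(R))
```

```text
top 374 [ 544.52  -131.738   88.339]
pan handle tip-ish
scene 188 [ 529.085 -117.579   88.015]
top foot [ 535.385 -178.176   47.526] yaw,el deg [75.522 26.534] rms 0.9227299414926639 cap [ 555.517 -100.213   87.732] g55 [ 547.688 -130.532   72.096]
scene foot [ 537.507 -170.527   51.821] yaw,el deg [75.149 27.468] rms 1.816758748237982 cap [557.975 -93.341  93.335] g55 [ 550.015 -123.358   77.191]
both foot [ 530.069 -175.441   48.452] yaw,el deg [69.294 26.318] rms 1.4474921954050552 cap [558.592 -99.981  88.354] g55 [ 547.5   -129.327   72.837]
pan [475.091 114.116 101.662] 1039
pan [473.2   116.105 101.174] 812
```

```bash
cat > rel.py <<'E'
import numpy as np,sys
from scipy.spatial.transform import Rotation as R
from rig import sensors
np.set_printoptions(precision=4,suppress=True)
def tool(yaw,el):
    y,e=np.radians([yaw,el]);h=np.array([np.cos(y),np.sin(y),0]);k=np.array([0,0,1.])
    x=np.cos(e)*h+np.sin(e)*k; z=np.sin(e)*h-np.cos(e)*k
    return np.column_stack([x,np.cross(z,x),z])
def rel(grasp,yaw,el,back=0,depth=23):
    "grasp point reached when pads lie `depth` behind TCP"
    s=sensors.sense();R0=R.from_euler("xyz",s["tcp_rot"]);T=tool(yaw,el)
    p=np.array(grasp)+T[:,2]*(depth-back)
    print("rotvec",(R0.inv()*R.from_matrix(T)).as_rotvec(),"shift m",R0.inv().apply(p-s["eef_pos"])/1000,"tcp",p)
def show():
    s=sensors.sense();R0=R.from_euler("xyz",s["tcp_rot"]).as_matrix()
    print(s["clock"],s["qpos"],s["eef_pos"],"x_tool el",np.degrees(np.arcsin(R0[2,0])),"yaw",np.degrees(np.arctan2(R0[1,0],R0[0,0])),"z",R0[:,2],"F",s["contact_force"],"grip",s["grasp_force"],s["opening"])
E
python3 -c "
from rel import *
rel((547.5,-130,73),76,27,back=130)"
```

```text
rotvec [ 0.2552  0.4227 -1.0679] shift m [ 0.4789 -0.3262  0.0627] tcp [ 535.7482 -177.134   168.3377]
```

Careful with the scale: shifts go in shares of 0.75 m and turns go in shares of 4 rad. That gives: 0.479 m is 0.6387, -0.326 m is -0.4347, -1.068 rad is -0.267.

Request:
move_arm(motion=[[0.032,0.0528,-0.1335,0.32,-0.2173,0.04,0.058],[0.032,0.0528,-0.1335,0.32,-0.2173,0.04,0.058],[0.032,0.0528,-0.1335,0.32,-0.2173,0.04,0.058],[0.032,0.0528,-0.1335,0.32,-0.2173,0.04,0.058],[0.0638,0.1058,-0.267,0.6387,-0.4347,0.084,0.058],[0.0638,0.1058,-0.267,0.6387,-0.4347,0.084,0.058],[0.0638,0.1058,-0.267,0.6387,-0.4347,0.084,0.058],[0.0638,0.1058,-0.267,0.6387,-0.4347,0.084,0.058]], grip_force=30)

```text
clock: 1.1
eef_pos: [482.0, -237.9, 176.6]
tcp_rot: [3.141, -0.472, 1.329]
contact_force: [0.4, 0.0, -0.1]
opening: 0.679
grasp_force: 0.0
```

```bash
python3 -c "
from rel import *
show();rel((547.5,-130,73),76,27,back=130)"
```

```text
1.1 [-0.7215  0.402   1.789   0.4449  1.2154 -0.6924] [ 481.9525 -237.8537  176.6119] x_tool el 27.016770287456485 yaw 76.13415155320605 z [ 0.1097  0.4408 -0.8909] F [ 0.4416  0.0013 -0.11  ] grip 0.0 0.6792711730940177
rotvec [-0.0001 -0.0003  0.0021] shift m [0.0602 0.0376 0.04  ] tcp [ 535.7482 -177.134   168.3377]
```

In the tool's units: 0.06 m is 0.08, 0.04 m is 0.0533.

Request:
move_arm(motion=[[0,0,0,0.08,0.0507,0.0533,0.058],[0,0,0,0.08,0.0507,0.0533,0.058],[0,0,0,0.08,0.0507,0.0533,0.058],[0,0,0,0.08,0.0507,0.0533,0.058]])

```text
clock: 1.6
eef_pos: [534.3, -179.4, 169.1]
tcp_rot: [3.141, -0.47, 1.326]
contact_force: [-0.3, -0.8, -0.6]
opening: 0.678
grasp_force: 0.0
```

Run:
```python
from rel import *
from h import *
from rig import grab_frame
show();rel((547.5,-130,73),76,27,back=0)
p,d=grab_frame("top");a=p[130:280,230:380,::-1].copy()
p,d=grab_frame("scene");b=p[120:270,200:350,::-1]
o=np.hstack([cv2.resize(a,(400,400)),cv2.resize(b,(400,400))]);cv2.imwrite("pics/pre.png",o)
```

```text
1.6 [-0.5889  0.4188  1.7815  0.4843  1.1571 -0.5908] [ 534.3468 -179.4427  169.1132] x_tool el 26.915775374040617 yaw 75.99987644322096 z [ 0.1103  0.439  -0.8917] F [-0.35   -0.7948 -0.5763] grip 0.0 0.678023222806408
rotvec [ 0.0008  0.0015 -0.    ] shift m [0.0021 0.0007 0.1319] tcp [ 550.0261 -119.8684   52.5068]
```

View pics/pre.png

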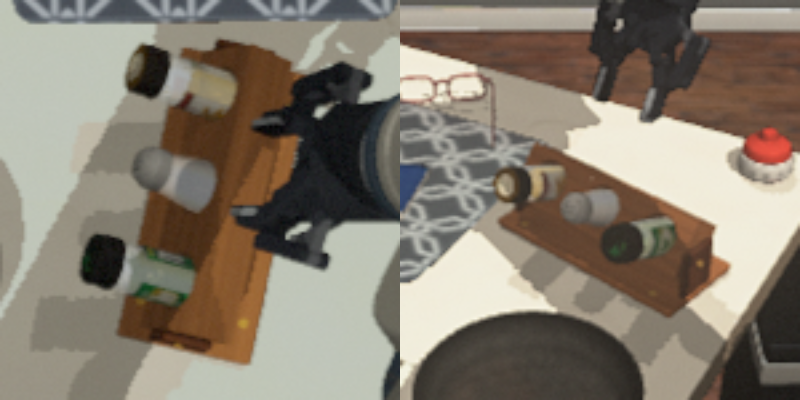

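The top crop shows the open hand just behind and above the shaker, which is at crop (180,178). The fingertips are near (265,122) and (240,213), and the jars are clear. I'll advance most of the way and check the alignment.

In the tool's units: 0.095 m is 0.1267, 0.08 m is 0.1067.

Request:
move_arm(motion=[[0,0,0,0.0027,0.0013,0.0533,0.058],[0,0,0,0.0027,0.0013,0.1067,0.058],[0,0,0,0.0027,0.0013,0.1267,0.058],[0,0,0,0.0027,0.0013,0.1267,0.058],[0,0,0,0.0027,0.0013,0.1267,0.058]])

```text
clock: 2.33
eef_pos: [547.6, -136.4, 86.5]
tcp_rot: [3.138, -0.47, 1.327]
contact_force: [-0.7, 0.3, 0.7]
opening: 0.678
grasp_force: 0.0
```

Run:
```python
from rel import *
from h import *
from rig import grab_frame
show();rel((547.5,-130,73),76,27,back=0)
s=sensors.sense();print(proj("top",s["eef_pos"]),proj("scene",s["eef_pos"]),proj("top",(547.5,-130,73)),proj("scene",(547.5,-130,73)))
p,d=grab_frame("top");a=p[150:250,250:350,::-1].copy()
p,d=grab_frame("scene");b=p[150:250,220:320,::-1]
o=np.hstack([cv2.resize(a,(400,400)),cv2.resize(b,(400,400))]);cv2.imwrite("pics/pre2.png",o)
```

```text
2.325 [-0.5155  0.5189  1.8515  0.5538  0.9803 -0.6332] [ 547.5608 -136.4367   86.5347] x_tool el 26.916136770437905 yaw 76.04385862245299 z [ 0.1122  0.4386 -0.8917] F [-0.7008  0.3148  0.7257] grip 0.0 0.6784147531833021
rotvec [0.0028 0.0015 0.0007] shift m [-0.0005 -0.0017  0.0379] tcp [ 550.0261 -119.8684   52.5068]
[297.7329 194.8157] [270.2208 193.5309] [294.351  195.9048] [269.1165 198.4593]
```

View pics/pre2.png

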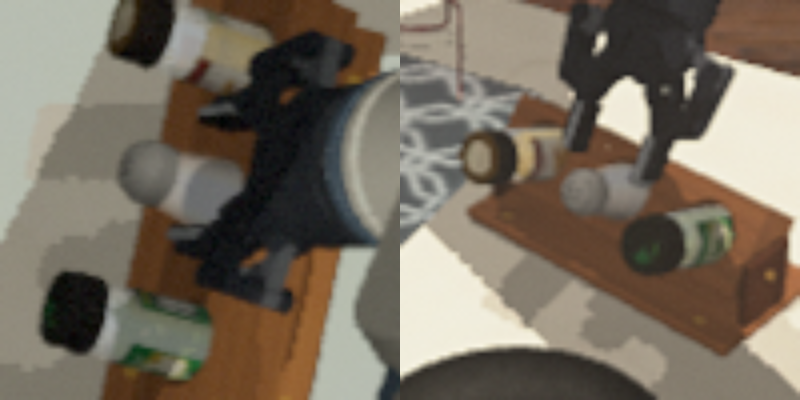

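Fingertips at crop (205,110) and (180,235) straddle the glass body, and the projected TCP agrees. I'll go in the rest of the way.

In the tool's units: 0.038 m is 0.0507, 0.028 m is 0.0373.

Request:
move_arm(motion=[[0,0,0,0,-0.0027,0.02,0.058],[0,0,0,0,-0.0027,0.0373,0.058],[0,0,0,0,-0.0027,0.0507,0.058],[0,0,0,0,-0.0027,0.0507,0.058],[0,0,0,0,-0.0027,0.0507,0.058]])

```text
clock: 3.05
eef_pos: [549.2, -118.1, 51.4]
tcp_rot: [3.141, -0.47, 1.327]
contact_force: [0.5, 0.1, 0.1]
opening: 0.679
grasp_force: 0.0
```

Request:
move_arm(motion=[[0,0,0,0,0,0,0.045],[0,0,0,0,0,0,0.042],[0,0,0,0,0,0,0.039],[0,0,0,0,0,0,0.036],[0,0,0,0,0,0,0.03],[0,0,0,0,0,0,0.03],[0,0,0,0,0,0,0.03],[0,0,0,0,0,0,0.03]], grip_force=25)

```text
clock: 4.05
eef_pos: [549.3, -118.2, 51.6]
tcp_rot: [3.14, -0.47, 1.327]
contact_force: [0.7, -0.9, 5.0]
opening: 0.426
grasp_force: 24.6
```

In the tool's units: 0.05 m is 0.0667, 0.04 m is 0.0533.

Request:
move_arm(motion=[[0,0,0,0.008,0,-0.0013,0.03],[0,0,0,0.016,0,-0.0027,0.03],[0,0,0,0.0267,-0.0013,-0.004,0.03],[0,0,0,0.04,-0.0013,-0.0053,0.03],[0,0,0,0.0533,-0.0013,-0.008,0.03],[0,0,0,0.0667,-0.0013,-0.0107,0.03]])

```text
clock: 4.8
eef_pos: [558.2, -77.5, 81.8]
tcp_rot: [3.14, -0.47, 1.327]
contact_force: [-0.1, -0.1, -1.5]
opening: 0.426
grasp_force: 24.8
```

```bash
python3 -c "
from rel import *
show();rel((556,-70,180),76,27);rel((468,92,195),76,27)"
```

```text
4.8 [-0.4157  0.5078  1.8893  0.5946  0.9226 -0.5798] [558.1808 -77.474   81.77  ] x_tool el 26.943020854022517 yaw 76.04647254641307 z [ 0.1104  0.4395 -0.8915] F [-0.0734 -0.0967 -1.4611] grip 24.78666690294631 0.4257455717608704
rotvec [0.0008 0.001  0.0007] shift m [ 0.0505 -0.0038 -0.0615] tcp [558.5261 -59.8684 159.5068]
rotvec [0.0008 0.001  0.0007] shift m [ 0.1786 -0.1284 -0.0134] tcp [470.5261 102.1316 174.5068]
```

In the tool's units: 0.179 m is 0.2387, 0.15 m is 0.2.

Request:
move_arm(motion=[[0,0,0,0.0333,-0.0027,-0.04,0.03],[0,0,0,0.0667,-0.0053,-0.0813,0.03],[0,0,0,0.1067,-0.0467,-0.0667,0.03],[0,0,0,0.16,-0.0933,-0.048,0.03],[0,0,0,0.2,-0.1333,-0.0333,0.03],[0,0,0,0.2387,-0.1707,-0.0173,0.03],[0,0,0,0.2387,-0.1707,-0.0173,0.03],[0,0,0,0.2387,-0.1707,-0.0173,0.03]])

```text
clock: 5.8
eef_pos: [471.4, 102.0, 174.3]
tcp_rot: [3.139, -0.47, 1.328]
contact_force: [0.2, 0.3, -1.1]
opening: 0.42
grasp_force: 25.2
```

Run:
```python
from rel import *
from h import *
from rig import grab_frame
show();rel((468,92,124),76,-50)
p,d=grab_frame("top");a=p[150:310,100:340,::-1].copy()
p,d=grab_frame("scene");b=p[130:290,180:340,::-1]
o=np.hstack([cv2.resize(a,(480,320)),cv2.resize(b,(320,320))]);cv2.imwrite("pics/over.png",o)
```

```text
5.8 [-0.1149  0.1871  2.1111  0.6224  0.8793 -0.285 ] [471.371  102.0141 174.2939] x_tool el 26.9402408692637 yaw 76.10861156229711 z [ 0.1112  0.4392 -0.8915] F [ 0.1703  0.3262 -1.1011] grip 25.16089965356514 0.41954220547504084
rotvec [ 0.0025 -1.3429  0.0003] shift m [-0.0546 -0.001   0.0453] tcp [463.7376  74.9043 109.2159]
```

View pics/over.png

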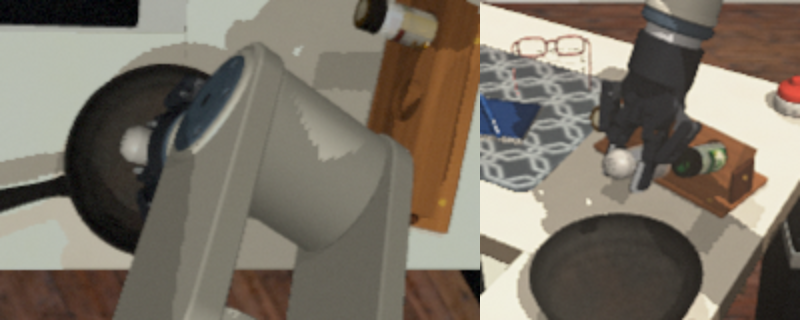

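The shaker is held over the pan, with its cap at top crop (137,145) still pointing up. Now I'll tip it.

In the tool's units: -0.027 m is -0.036, -0.023 m is -0.0307, -0.67 rad is -0.1675.

Request:
move_arm(motion=[[0,-0.025,0,-0.0053,0,0.004,0.03],[0,-0.055,0,-0.012,0,0.0093,0.03],[0,-0.085,0,-0.0187,0,0.0147,0.03],[0,-0.115,0,-0.0253,0,0.02,0.03],[0,-0.1425,0,-0.0307,0,0.0253,0.03],[0,-0.1675,0,-0.036,0,0.0307,0.03],[0,-0.1675,0,-0.036,0,0.0307,0.03]], grip_force=30)

```text
clock: 6.78
eef_pos: [468.1, 89.4, 140.3]
tcp_rot: [-3.141, 0.2, 1.328]
contact_force: [1.0, -0.4, -1.8]
opening: 0.417
grasp_force: 29.8
```

```bash
python3 -c "
from rel import *
show();rel((468,92,128),76,-50)"
```

```text
6.775 [ 0.3073  0.2971  1.9676 -0.2032  0.9925  0.6716] [468.0761  89.3644 140.2694] x_tool el -11.453575723370589 yaw 76.07576033295659 z [-0.0482 -0.1926 -0.9801] F [ 1.0438 -0.4355 -1.7862] grip 29.84842827601824 0.4169240140657315
rotvec [ 0.0003 -0.6728  0.0013] shift m [-0.0094 -0.0007  0.0295] tcp [463.7376  74.9043 113.2159]
```

In the tool's units: 0.029 m is 0.0387, 0.025 m is 0.0333, -0.67 rad is -0.1675.

Request:
move_arm(motion=[[0,-0.025,0,-0.0013,0,0.0053,0.03],[0,-0.055,0,-0.004,0,0.012,0.03],[0,-0.085,0,-0.0067,0,0.02,0.03],[0,-0.115,0,-0.0093,0,0.0267,0.03],[0,-0.145,0,-0.0107,0,0.0333,0.03],[0,-0.1675,0,-0.012,0,0.0387,0.03],[0,-0.1675,0,-0.012,0,0.0387,0.03],[0,-0.1675,0,-0.012,0,0.0387,0.03]])

```text
clock: 7.78
eef_pos: [464.1, 74.1, 114.5]
tcp_rot: [-3.141, 0.867, 1.325]
contact_force: [-0.2, 0.1, -2.1]
opening: 0.418
grasp_force: 29.9
```

Run:
```python
from rel import *
from h import *
from rig import grab_frame
show()
p,d=grab_frame("top");a=p[150:310,100:260,::-1].copy()
W=cloud("top",d);hsv=cv2.cvtColor(p,cv2.COLOR_RGB2HSV).astype(int)
p2,d2=grab_frame("scene");b=p2[150:310,180:340,::-1]
for n,p,d in(("top",p,d),("scene",p2,d2)):
    W=cloud(n,d);hsv=cv2.cvtColor(p,cv2.COLOR_RGB2HSV).astype(int)
    m=(hsv[...,1]<60)&(hsv[...,2]>70)&(W[...,2]>65)&(W[...,2]<190)&(abs(W[...,0]-474)<70)&(abs(W[...,1]-100)<70)
    nb,lab,st,ce=cv2.connectedComponentsWithStats(m.astype(np.uint8))
    for i in range(1,nb):
        if st[i,4]>20:q=W[lab==i];print(n,st[i],q.min(0),q.max(0),np.median(q,0))
o=np.hstack([cv2.resize(a,(400,400)),cv2.resize(b,(400,400))]);cv2.imwrite("pics/tip.png",o)
```

```text
7.775 [ 0.5529  0.6446  1.7825 -0.5661  1.4392  1.0915] [464.1355  74.0729 114.5066] x_tool el -49.660773548524354 yaw 75.92852590452577 z [-0.1855 -0.7393 -0.6473] F [-0.2173  0.0518 -2.1246] grip 29.939724089344963 0.4182062618486137
top [170 216  36  28 664] [440.9699  45.7516 121.3741] [493.6829 121.0184 184.5286] [464.6579  76.837  167.138 ]
scene [246 213  24  25 330] [439.3301  64.3565 127.2137] [490.466  124.0059 187.1111] [455.0356  85.8517 166.9817]
scene [243 235  14  14  89] [419.8728 103.1701 106.478 ] [483.1744 169.7981 189.3957] [439.1286 161.8081 182.083 ]
```

View pics/tip.png

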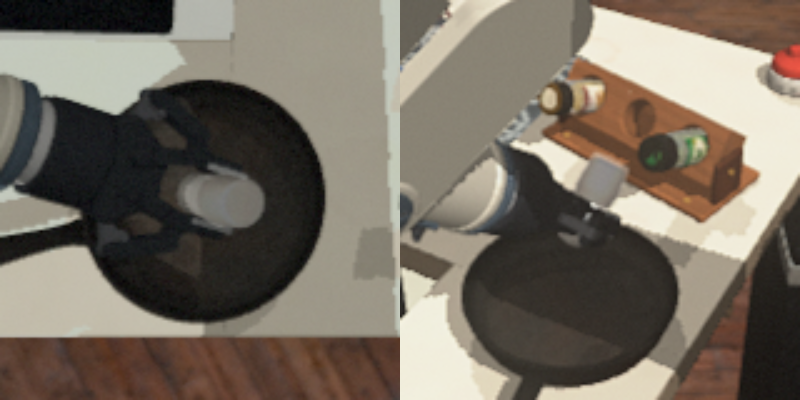

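The shaker is tipped over the pan. In the top crop its foot is at (235,203) and its cap, lower, is at (185,190). I'll fit its axis to find where the cap actually is.

Run:
```python
from rel import *
from h import *
from rig import grab_frame
from scipy.optimize import least_squares
A=[]
for n,(u0,u1,v0,v1) in(("top",(168,208,212,248)),("scene",(244,274,210,240))):
    p,d=grab_frame(n);W=cloud(n,d);hsv=cv2.cvtColor(p,cv2.COLOR_RGB2HSV).astype(int)
    roi=np.zeros(d.shape,bool);roi[v0:v1,u0:u1]=1
    m=roi&(hsv[...,1]<60)&(hsv[...,2]>90)&(W[...,2]>65)&(W[...,2]<190)
    m=cv2.erode(m.astype(np.uint8),np.ones((3,3)))>0;A.append(W[m])
def rad(s): return np.interp(s,[0,40,55,66,67,80,86,90],[22,21.5,18.5,17,17,17,14,6])
for A,n in((A[0],"top"),(np.vstack(A),"both")):
    ax=lambda t:np.array([np.cos(t[4])*np.cos(t[3]),np.cos(t[4])*np.sin(t[3]),np.sin(t[4])])
    def f(t):
        v=A-t[:3];s=v@ax(t);r=np.linalg.norm(v-np.outer(s,ax(t)),axis=1);q=r-rad(s)
        return np.where((r<rad(s))&(s<10)&(s<rad(s)-r),-s,q)
    t=least_squares(f,[459,57,168,1.32,-.86],loss="soft_l1",f_scale=2,x_scale=[10,10,10,.1,.1]).x
    print(n,len(A),"foot",t[:3],"yaw,el",np.degrees(t[3:]),"cap",t[:3]+90*ax(t),"med",np.median(abs(f(t))))
show()
```

```text
top 443 foot [460.9718  58.226  171.1226] yaw,el [ 75.7231 -48.9218] cap [475.5557 115.5375 103.2794] med 0.7408921507100175
both 673 foot [460.8278  59.3333 172.0463] yaw,el [ 76.119 -50.065] cap [474.6879 115.4188 103.0367] med 1.0341234666263759
7.975 [ 0.5539  0.6441  1.7823 -0.5672  1.4403  1.0927] [464.3177  74.2799 115.1207] x_tool el -49.711933357690974 yaw 75.84988372369104 z [-0.1842 -0.7402 -0.6466] F [-0.2256 -0.0051 -1.54  ] grip 29.939619115612004 0.4217347518537962
```

Request:
move_arm(motion=[[0,0,0,0,0,0,0.03],[0,0,0,0,0,0,0.03],[0,0,0,0,0,0,0.03],[0,0,0,0,0,0,0.03]])

```text
clock: 8.48
eef_pos: [464.1, 74.6, 114.4]
tcp_rot: [3.14, 0.87, 1.326]
contact_force: [0.5, -0.7, -1.3]
opening: 0.42
grasp_force: 29.9
```

```bash
python3 -c "
from rel import show
show()
from rig import order
print(order.sign_off())"
```

```text
8.475 [ 0.5552  0.6463  1.782  -0.5677  1.4409  1.0934] [464.1086  74.6053 114.424 ] x_tool el -49.833772873643774 yaw 75.95605752675547 z [-0.1842 -0.7416 -0.645 ] F [ 0.5396 -0.6626 -1.2533] grip 29.93982248066459 0.41993407773275315
the job is handed in; nothing more can be done
None
```

The job is handed in: the shaker is held still over the pan at a 30 N grip, cap about 50° below level, about 97 mm above the pan floor and within about 2 mm of the pan's centre.

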